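Clamp a tent peg in the filing jig

TASK

Lay the single loose tent peg over the ridge of the jig, crown up like a roof, and gently slide it along until its flat head rests against the upright stop. Then push the toggle clamp's handle firmly but not roughly down over centre, all the way home, so that its rubber pad holds the peg, and let go. Leave the bowl, the peg extractor and the blue box of pegs alone.

Things in the scene. Friction and masses are not known exactly. Their poses are not given: they have to be found in the camera images.
- peg_mid (a point): Centre (half-way up) of the one loose yellow aluminium tent peg, 30 g, 180 long, 23 wide, 18 mm high, lying like a roof: 6 mm flat crown up, 45-degree flanks, upright 6 mm skirts, open below. x points to its head, z up; starts on the table, x within about 35 deg of the jig's x. Grip across the skirts, 20-50 mm from the centre towards the point. The four pegs in the box are not wanted.
- peg_head (a point): Middle of the outer face of the peg's head, a flat plate 24 mm wide, 18 high, 3 thick, square to the peg: 90 mm from peg_mid along the peg's x. The other end is a blunt solid point, the last 18 mm; between them, for 159 mm, the peg is hollow below and goes over the ridge.
- jig: Plywood board 12 mm thick fixed to the table, x -125 to 125, y -105 to 175 mm in its frame (origin at table-top height, z up); all mm below for the jig are in this frame. Beyond the ridge's +x end stands a steel stop, 30 wide, z 25 to 55; its face looks to -x, somewhere from x = 82 to 98: set differently each time, not measured, find it by feel or sight. More than 20 N of the peg on it is rough.
- ridge_mid (a point): Apex of the jig's aluminium ridge, middle of its length: jig x = -2.5, y = -70, z = 45 mm. The ridge runs along the jig's x from x = -55 to 50, 45-degree flanks, 17 mm wide. The peg sits over it flank on flank, head towards +x: underside at z = 31, centre at z = 40. 19 mm of room under its skirts for fingertips. Lower it about 20 mm short of the stop, then slide to +x.
- clamp_pivot (a point): Handle pivot of the toggle clamp that stands beside the ridge: jig x = 35, y = 57, z = 82 mm. The clamp works in the plane x = 35 mm; its two steel cheeks (y -16 to 70, x 19 to 51) reach z = 90. While open its arm stands up clear of the ridge, reaching z = 145 mm at most, at y above -50 mm; closed, the round pad (18 mm) presses the peg's crown at y = -70.
- handle (a joint): Clamp handle angle, rad. 0: open, handle rising to +y at 1.15 rad above level; grows as it is pushed to +y and down. Pad meets peg near 0.88, dead centre 1.05, home on a rubber bumper 1.12. Stiff: about 3.5 N at the grip moves it, up to about 12 N from 0.88 to 1.05 where the pad is being pressed on; past centre it goes easily, but press it on to the bumper. Stays where left. More than 30 N on it is rough. The reading is noisy.
- handle_grip (a point): Middle of the handle's black rubber grip, on its axis: a round sleeve 18 mm thick, 55 to 115 mm from the pivot, this point at 85 mm. At joint value q it is at jig x = 35, y = 57 + 85 cos(1.15 - q), z = 82 + 85 sin(1.15 - q) mm. Push on its side that faces up and to -y, with shut fingers, along this arc.
- bowl: White ceramic bowl, 140 mm across, 55 mm high; origin at the underside. Bystander.
- extractor: Stainless steel peg extractor, a hooked rod 130 mm long with a 90 mm cross grip, 12 mm high, lying flat; origin under the rod's middle. Bystander.
- blue_box: Open blue plastic box 220 x 120 x 60 mm with a snapped latch, holding four more pegs; origin at the underside. Bystander.
There are look-alikes about, which are no part of the job. Leave any green or turquoise look-alike of the part that bears peg_mid alone.

How it is judged (in metres and radians):
On the way:
1. the peg sits on the ridge with its head against the stop while the clamp is still open (distance between peg_head and stop_c0 below 0.0075 m and angle between the x axis of peg_mid and the x axis of jig, either way round below 0.06 rad and z of peg_mid in the frame of jig between 0.036 and 0.0425 m and y of peg_mid in the frame of jig between -0.073 and -0.067 m and angle between peg_mid's own z axis and vertical below 0.12 rad and value of joint handle below 0.5 rad), for 0.2 s.
At the end, for the whole second after the job is handed in: The peg lies over the ridge, crown up, head within 2.5 mm of the stop; the handle is past dead centre and home (joint above 1.09 of 1.12 rad) and the pad presses the peg with more than 8 N; the peg is at rest and the robot touches nothing (distance between peg_head and stop_c0 below 0.0075 m and angle between the x axis of peg_mid and the x axis of jig, either way round below 0.06 rad and z of peg_mid in the frame of jig between 0.036 and 0.0425 m and y of peg_mid in the frame of jig between -0.073 and -0.067 m and angle between peg_mid's own z axis and vertical below 0.12 rad and value of joint handle above 1.09 rad and contact force between pad_c0 and peg above 8 N and linear speed of peg below 0.02 m/s).
It fails at once if the peg is rammed against the stop with more than 20 N (contact force between peg and stop_c0 above 20 N).
It fails at once if the handle is pressed with more than 30 N (contact force between any of the fingers, the arm and handle above 30 N).
It fails at once if the bowl is moved by more than 20 mm (distance of bowl from where it was at the start of the episode above 0.02 m).
It fails at once if the extractor is moved by more than 20 mm (distance of extractor from where it was at the start of the episode above 0.02 m).
It fails at once if the blue box is moved by more than 20 mm (distance of blue_box from where it was at the start of the episode above 0.02 m).
It also fails if it takes over 72 s, if anything falls off the work surface, if the arm or the gripper's body presses on something with over 40 N, if the wrist force passes 120 N, or if a joint passes its speed limit or range.

ROBOT

A 6-joint arm with a two-finger parallel gripper is mounted at the origin on the work surface. World frame = base frame: x ahead of the robot, y to its left, z up, the work surface at z = 0. Lengths are in m, angles in degrees, forces in N, time in s.
With the tool pointing down it reaches from about 0.4 to 0.825 m from the base axis. Payload 7 kg.
Tool frame: the origin (TCP) lies on the centre line of the jaws, within the pads' length; the fingertips stand r.tip_reach ahead of it and the grasp point (between the pads) is the TCP (r.tip_reach is the distance from the TCP to the fingertips, in m); z points along the fingers, y is the line along which they close (so a half turn about z gives the same grasp; the last joint's range is limited). The gripper opens to 88 mm and grips with 3 to 60 N. Pads are 19 mm wide; open, the fingers measure 130 mm over their backs; the gripper's body (78 mm by 193 mm) begins 47 mm behind the grasp point.
Start: joints at [92.195, 20.546, 0.682, 0, -70.136, -16.507], TCP at [0.167, 0.654, 0.211] pointing down, gripper open.
Joint ranges: [-176.03, 176.03], [-82.01, 121.73], [-58.28, 71.71], [-173.87, 95.51], [-174.79, -0.11], [-173.66, 173.66]. Speed limits (degrees/s): [136.94, 136.94, 172.46, 180, 180, 180].

INTERFACE

Orientations are given as [roll, pitch, yaw] about the fixed x, y, z axes, in that order (R = Rz(yaw) Ry(pitch) Rx(roll)).
In Python, from plant import sensors, cams, r gives the robot as it stands.
- The arm moves only by the tool drive_tool, never from a script. Its argument "rows" is a list of rows, each an object of numbers: "fingers": the gripper's target within -1 to 1 (fully open at 1, half-way at 0, shut at -1); "x", "y", "z": the shift along the tool's x, y, z in m; "spin": the turn about the tool's z in rad. A call has 1 to 10 rows; each row is the pose to reach, as a shift and turn from the pose commanded when the call began, along the tool's axes at that moment; what a row does not reach only later rows make up. A row lasts 1/8 s, in which the tool goes at most 62.5 mm and 10.7 degrees, less where a joint would pass 70% of its speed; a pose out of reach is approached as far as the arm can. A call with a gripper value outside its range is refused whole. The fingers move at their own pace and stop on an object; "newtons" is the grip in N (left out, the last holds). Time passes only in rows, so rows that repeat a pose let the fingers close. It gives the time, the measured TCP pose, the force, the opening and the grip force at its end, in the units of the state.
- sensors.get_state(): the state, without advancing time (a new reading comes with each control period).
- cams.capture(name): name is "scene" or "top" or "wrist"; returns a dict with "pixels" (384x512x3 uint8, red, green, blue), "intrinsics" (3x3 intrinsics, pixels), "eye" and "orientation" of the camera in the world; the wrist camera has in their place "T_tool_cam" (4x4, takes a point from camera to tool coordinates, whose origin is the TCP and whose axes are the flange's). Camera axes: x right, y up, looking along -z (the intrinsics and any distortion apply to the point x, -y, -z); pixel columns grow to the right and rows downward; lengths in m; the calibration is good to about 2 mm. A picture is of the moment at which its call begins: read the wrist's pose just before it. There is no depth.
- r.close_job(): hands the job in; it is judged then, once.
The state is a dict: "time_s": time; "joints": joint angles; "qd": joint speeds; "joint_torque": joint torques, N m; "tcp_pos": TCP position; "eef_rot": TCP orientation; "contact_force": force on the tool from outside, world axes, zero at the start; "moment": the same for the moment, N m; "gripper_width": finger opening in m; "gripper_force": force on a finger pad.
Only numpy, scipy, OpenCV 4.12 (cv2) and the standard library are available. Lean on these libraries where they do the work, as an engineer would, in place of code of your own. Each camera call takes 0.05 s, during which the arm holds its last target. There are 200 camera calls.

## Working session

There is one attempt and no reset: what is moved stays moved. The work goes in short steps, Python scripts to look and compute and a tool call to move; the robot and the scene stay as the last step left them, time stands still between calls to the robot, and variables do not carry over. Pictures are saved under pics/ and viewed, at most 10 in all, crops included, and the job is handed in when it is done.

Besides the shell and the picture viewer there is one more tool, called after "Call:" in YAML: its name, and indented under it one key for each argument. drive_tool: Moves the arm, as the interface text tells. Its arguments: {"type":"object","properties":{"rows":{"type":"array"},"newtons":{"type":"number"}},"required":["rows"]}

```bash
mkdir -p pics
cat > h.py <<'E'
from plant import sensors, cams, r
import numpy as np, cv2
from scipy.spatial.transform import Rotation as R
def cap(n,f=None):
    s=sensors.get_state(); c=cams.capture(n)
    if f: cv2.imwrite('pics/'+f,c['pixels'][:,:,::-1])
    return s,c
def campose(s,c):
    if 'T_tool_cam' in c:
        T=np.eye(4);T[:3,:3]=R.from_euler('xyz',s['eef_rot'],degrees=True).as_matrix();T[:3,3]=s['tcp_pos']
        M=T@np.array(c['T_tool_cam']);return M[:3,:3],M[:3,3]
    o=np.array(c['orientation'])
    m=o if o.shape==(3,3) else R.from_euler('xyz',o,degrees=True).as_matrix()
    return m,np.array(c['eye'])
def ray(s,c,u,v,z):
    M,e=campose(s,c);K=np.array(c['intrinsics'])
    p=cv2.undistortPoints(np.array([[[u,v]]],float),K,np.array(c.get('distortion',np.zeros(5)),float))[0,0]
    d=M@np.array([p[0],-p[1],-1]);return e+d*(z-e[2])/d[2]
def proj(s,c,P):
    M,e=campose(s,c);K=np.array(c['intrinsics']);q=(np.atleast_2d(P)-e)@M
    return np.stack([K[0,2]+K[0,0]*q[:,0]/-q[:,2],K[1,2]+K[1,1]*-q[:,1]/-q[:,2]],1)
E
python3 - <<'E'
from h import *
for n in('top','scene'):
    s,c=cap(n,n+'0.png')
    print({k:(np.round(v,4).tolist()) for k,v in c.items() if k!='pixels'})
print(s,r.tip_reach)
im=[cv2.imread('pics/%s0.png'%n) for n in('top','scene')]
cv2.imwrite('pics/t.png',cv2.resize(im[0],(800,600),interpolation=cv2.INTER_CUBIC))
cv2.imwrite('pics/s.png',cv2.resize(im[1],(800,600),interpolation=cv2.INTER_CUBIC))
E
```

```text
{'intrinsics': [[422.071, 0.0, 254.2552], [0.0, 422.071, 193.3066], [0.0, 0.0, 1.0]], 'eye': [0.4117, -0.0408, 1.2886], 'orientation': [4.3882, -0.5735, -90.087]}
{'intrinsics': [[359.0523, 0.0, 261.1287], [0.0, 359.0523, 191.5774], [0.0, 0.0, 1.0]], 'eye': [1.3293, 0.1753, 0.7056], 'orientation': [55.6398, -1.2787, 106.2251]}
{'time_s': 0.05, 'joints': array([ 9.21956856e+01,  2.05893780e+01,  6.33800554e-01, -1.90313818e-02,
       -7.01358320e+01, -1.65048771e+01]), 'qd': array([ 0.00101081, -0.10331519,  0.02091326,  0.0748115 , -0.01192617,
        0.01357988]), 'joint_torque': array([-1.35837821e-03, -5.84675467e+01,  2.94055277e+01,  7.02602059e+00,
        1.02384065e-02, -4.75246816e-05]), 'tcp_pos': array([0.16676052, 0.65354774, 0.21054955]), 'eef_rot': array([ 1.79907274e+02, -8.81783335e-03, -1.43156654e+01]), 'contact_force': array([-0.17031827,  0.1739788 , -0.43767565]), 'moment': array([ 0.01136539, -0.02478671, -0.03839066]), 'gripper_force': 0.0, 'gripper_width': 0.08763935226091667} 0.019
```

View pics/t.png

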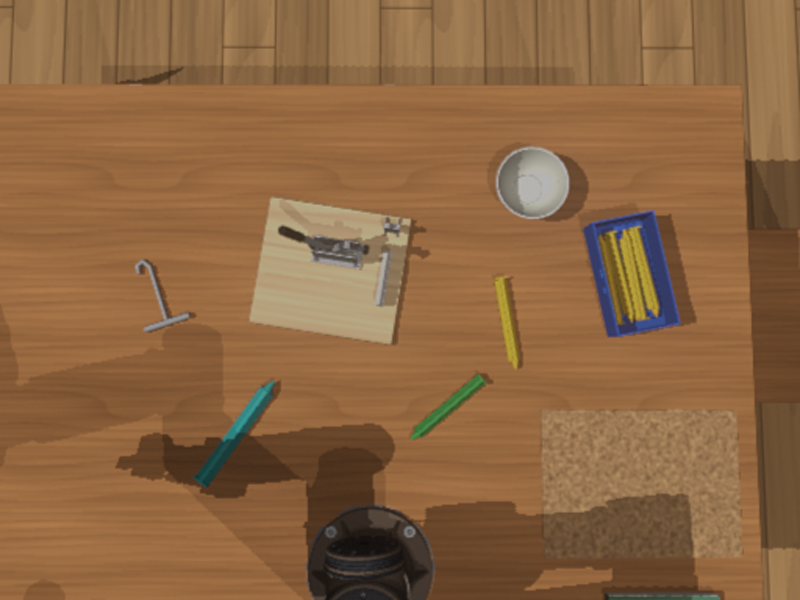

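View pics/s.png

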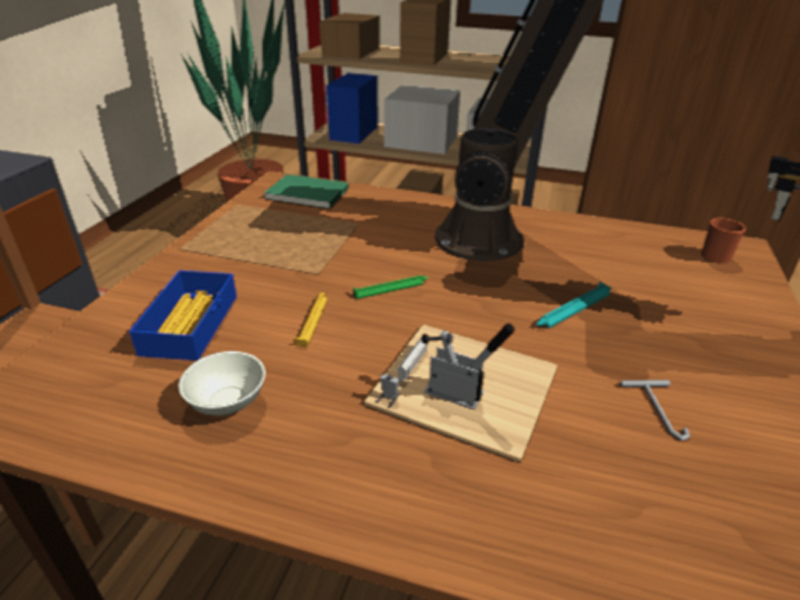

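The top view shows the jig (corners about (272,198), (411,219), (393,344), (250,321)), with the stop at its top right. The loose yellow peg runs from its head at (501,277) to its point at (517,367). The bowl and box are to the right, and the green and turquoise look-alikes are lower down.

```bash
cat >> h.py <<'E'
def fitjig(s,c,px):
    W=np.array([ray(s,c,u,v,.012)[:2] for u,v in px]);J=np.array([[.125,.175],[.125,-.105],[-.125,-.105],[-.125,.175]])
    mj,mw=J.mean(0),W.mean(0);H=(J-mj).T@(W-mw);a=np.arctan2(H[0,1]-H[1,0],H[0,0]+H[1,1])
    Q=np.array([[np.cos(a),-np.sin(a)],[np.sin(a),np.cos(a)]]);t=mw-Q@mj
    return np.degrees(a),t,np.linalg.norm((J@Q.T+t)-W,axis=1)
E
python3 - <<'E'
from h import *
s,c=cap('top');f=.64
print(fitjig(s,c,[(272*f,198*f),(411*f,219*f),(393*f,344*f),(250*f,321*f)]))
for p in[(501,277),(517,367)]:print(ray(s,c,p[0]*f,p[1]*f,.012))
im=c['pixels'][:,:,::-1]
a=cv2.resize(im[120:225,155:270],(0,0),fx=4.5,fy=4.5,interpolation=cv2.INTER_CUBIC)
b=cv2.resize(im[170:240,305:345],None,fx=6,fy=6,interpolation=cv2.INTER_CUBIC)
o=np.zeros((max(a.shape[0],b.shape[0]),a.shape[1]+b.shape[1],3),np.uint8);o[:a.shape[0],:a.shape[1]]=a;o[:b.shape[0],a.shape[1]:]=b
cv2.imwrite('pics/tc.png',o)
print(cams.capture('wrist')['T_tool_cam'],a.shape)
E
```

```text
(np.float64(-8.857174899017114), array([0.56685563, 0.0395195 ]), array([0.00315622, 0.00284599, 0.0012474 , 0.00291106]))
[ 0.55849331 -0.25613252  0.012     ]
[ 0.38371806 -0.28469911  0.012     ]
[[-1.28023289e-03  9.66787396e-01  2.55578739e-01  6.74500980e-02]
 [ 9.99999140e-01  1.31059768e-03  5.15006569e-05 -9.15198171e-04]
 [-2.85170716e-04  2.55578585e-01 -9.66788242e-01 -1.71952444e-01]
 [ 0.00000000e+00  0.00000000e+00  0.00000000e+00  1.00000000e+00]] (472, 518, 3)
```

View pics/tc.png

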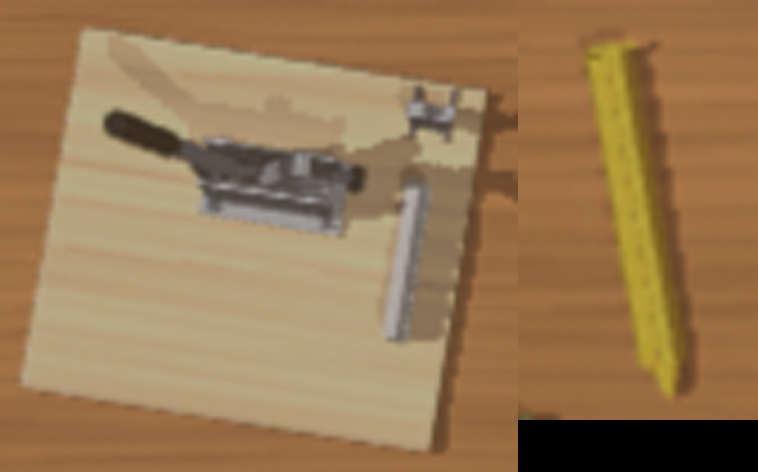

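The enlarged crop confirms the head plate is at the peg's upper end and the point at the lower, with the clamp open. Next I'll go above the peg.

```bash
cat >> h.py <<'E'
def shift(*pts):
    s=sensors.get_state();M=R.from_euler('xyz',s['eef_rot'],degrees=True).as_matrix()
    for p in pts:
        d=M.T@(np.array(p[:3])-s['tcp_pos']);y=(p[3]-s['eef_rot'][2]+180)%360-180
        print('x %.4f y %.4f z %.4f spin %.4f'%(*d,-np.radians(y)))
    print('now',np.round(s['tcp_pos'],4),np.round(s['eef_rot'],2),np.round(s['contact_force'],2),round(s['gripper_width'],4),s['time_s'])
E
python3 -c "
from h import *
shift((.5,.15,.3,9.3),(.43,-.275,.2,9.3))"
```

```text
x 0.4474 y 0.4058 z -0.0886 spin -0.4122
x 0.4846 y 0.8348 z 0.0118 spin -0.4122
now [0.1668 0.6537 0.2109] [ 1.7994e+02 -1.0000e-02 -1.4310e+01] [0.46 0.3  0.29] 0.0876 0.2
```

Call:
drive_tool:
  rows:
    - {"x": 0.05, "y": 0.04, "z": -0.089, "spin": -0.1, "fingers": 1}
    - {"x": 0.448, "y": 0.406, "z": -0.089, "spin": -0.412}
    - {"x": 0.448, "y": 0.406, "z": -0.089, "spin": -0.412}
    - {"x": 0.448, "y": 0.406, "z": -0.089, "spin": -0.412}
    - {"x": 0.448, "y": 0.406, "z": -0.089, "spin": -0.412}
    - {"x": 0.448, "y": 0.406, "z": -0.089, "spin": -0.412}
    - {"x": 0.448, "y": 0.406, "z": -0.089, "spin": -0.412}
    - {"x": 0.448, "y": 0.406, "z": -0.089, "spin": -0.412}
    - {"x": 0.448, "y": 0.406, "z": -0.089, "spin": -0.412}
    - {"x": 0.448, "y": 0.406, "z": -0.089, "spin": -0.412}

```text
invalid input
```

```bash
python3 -c "
from h import *
shift((.5,.15,.3,9.3),(.43,-.275,.2,9.3))"
```

```text
x 0.4474 y 0.4058 z -0.0886 spin -0.4122
x 0.4846 y 0.8348 z 0.0118 spin -0.4122
now [0.1668 0.6537 0.2109] [ 1.7994e+02 -1.0000e-02 -1.4310e+01] [0.46 0.3  0.29] 0.0876 0.2
```

Call:
drive_tool:
  rows:
    - {"x": 0.05, "y": 0.04, "z": -0.089, "spin": -0.1, "fingers": 1}
    - {"x": 0.448, "y": 0.406, "z": -0.089, "spin": -0.412, "fingers": 1}
    - {"x": 0.448, "y": 0.406, "z": -0.089, "spin": -0.412, "fingers": 1}
    - {"x": 0.448, "y": 0.406, "z": -0.089, "spin": -0.412, "fingers": 1}
    - {"x": 0.448, "y": 0.406, "z": -0.089, "spin": -0.412, "fingers": 1}
    - {"x": 0.448, "y": 0.406, "z": -0.089, "spin": -0.412, "fingers": 1}
    - {"x": 0.448, "y": 0.406, "z": -0.089, "spin": -0.412, "fingers": 1}
    - {"x": 0.448, "y": 0.406, "z": -0.089, "spin": -0.412, "fingers": 1}
    - {"x": 0.448, "y": 0.406, "z": -0.089, "spin": -0.412, "fingers": 1}
    - {"x": 0.448, "y": 0.406, "z": -0.089, "spin": -0.412, "fingers": 1}

```text
time_s: 1.45
tcp_pos: [0.4975, 0.1538, 0.3004]
eef_rot: [-180.0, -0.0, 9.3]
contact_force: [1.3, 1.3, -0.6]
gripper_width: 0.0873
gripper_force: 0.0
```

```bash
python3 -c "
from h import *
shift((.5,.15,.3,9.3),(.43,-.275,.2,9.3))"
```

```text
x 0.0019 y 0.0042 z 0.0004 spin 0.0002
x -0.1361 y 0.4123 z 0.1002 spin 0.0002
now [0.4975 0.1538 0.3004] [-1.7998e+02 -4.0000e-02  9.3100e+00] [ 1.3   1.25 -0.59] 0.0873 1.45
```

Call:
drive_tool:
  rows:
    - {"x": -0.136, "y": 0.412, "z": 0.0, "spin": 0, "fingers": 1}
    - {"x": -0.136, "y": 0.412, "z": 0.0, "spin": 0, "fingers": 1}
    - {"x": -0.136, "y": 0.412, "z": 0.0, "spin": 0, "fingers": 1}
    - {"x": -0.136, "y": 0.412, "z": 0.0, "spin": 0, "fingers": 1}
    - {"x": -0.136, "y": 0.412, "z": 0.0, "spin": 0, "fingers": 1}
    - {"x": -0.136, "y": 0.412, "z": 0.1, "spin": 0, "fingers": 1}
    - {"x": -0.136, "y": 0.412, "z": 0.1, "spin": 0, "fingers": 1}
    - {"x": -0.136, "y": 0.412, "z": 0.1, "spin": 0, "fingers": 1}
    - {"x": -0.136, "y": 0.412, "z": 0.1, "spin": 0, "fingers": 1}
    - {"x": -0.136, "y": 0.412, "z": 0.1, "spin": 0, "fingers": 1}

```text
time_s: 2.7
tcp_pos: [0.4294, -0.2729, 0.2005]
eef_rot: [180.0, -0.0, 9.3]
contact_force: [0.0, 0.0, 0.2]
gripper_width: 0.0875
gripper_force: 0.0
```

```bash
python3 -c "
from h import *
s,c=cap('wrist');print(c['intrinsics'])
im=c['pixels'][:,:,::-1]
cv2.imwrite('pics/w1.png',cv2.resize(im,(800,600),interpolation=cv2.INTER_CUBIC))
# peg mask: skirts outline
hsv=cv2.cvtColor(c['pixels'],cv2.COLOR_RGB2HSV);m=cv2.inRange(hsv,(22,120,60),(35,255,255))
n,l,st,ce=cv2.connectedComponentsWithStats(m);i=1+st[1:,4].argmax();print(st[i],ce[i])
pts=np.argwhere(l==i)[:,::-1].astype(np.float32);b=cv2.boxPoints(cv2.minAreaRect(pts))
print(b);[print(np.round(ray(s,c,*q,.009),4)) for q in b]
print(np.round(s['tcp_pos'],4),s['eef_rot'])"
```

```text
[[300.89852765   0.         259.28379841]
 [  0.         300.89852765 191.33851468]
 [  0.           0.           1.        ]]
[ 446    0   66  169 8901] [481.32996293  87.11504325]
[[443.5287    165.69312  ]
 [462.8028     -3.4908237]
 [524.2708      3.5118713]
 [504.9967    172.69582  ]]
[ 0.4694 -0.4932  0.009 ]
[ 0.6484 -0.4562  0.009 ]
[ 0.6526 -0.5235  0.009 ]
[ 0.4731 -0.5706  0.009 ]
[ 0.4294 -0.2729  0.2005] [ 1.79980584e+02 -2.35583924e-02  9.27709813e+00]
```

View pics/w1.png

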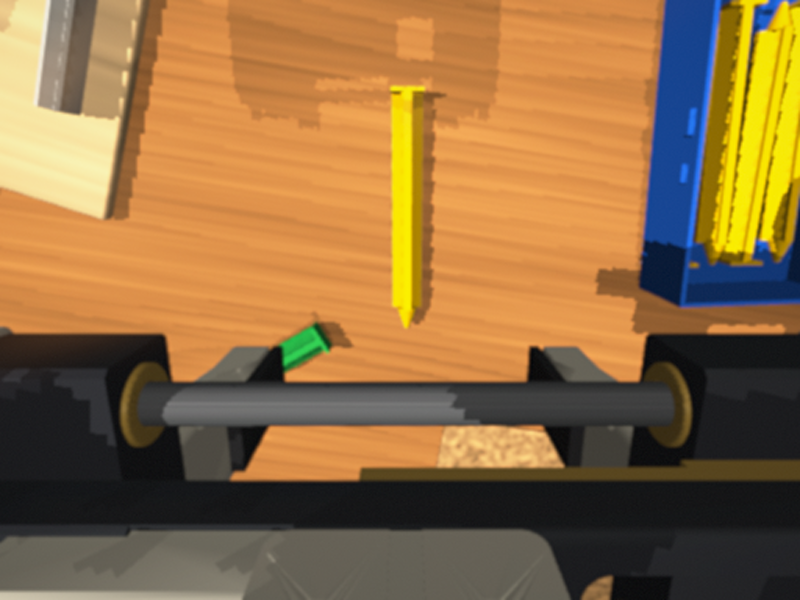

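The wrist view shows the peg upright in the image, from the head's top edge at (407,88) to the point at (406,326). The jig's near right corner is at (107,218).

```bash
python3 -c "
from h import *
s,c=cap('wrist');f=.64
a=ray(s,c,407.5*f,87*f,.018);b=ray(s,c,406*f,326*f,.009);d=(a-b)[:2];L=np.linalg.norm(d);d/=L
print(a,b,L,np.degrees(np.arctan2(d[1],d[0])));mid=a[:2]-.09*d;print('mid',mid)
print('jigcorner',ray(s,c,107*f,218*f,.012))
g=mid-.04*d;y=np.degrees(np.arctan2(d[1],d[0]));shift((*g,.06,y),(*g,.0205,y))"
```

```text
[ 0.55538828 -0.25257896  0.018     ] [ 0.37953604 -0.28025812  0.009     ] 0.17801726461483539 8.944971054731237
mid [ 0.46648285 -0.26657268]
jigcorner [ 0.42901453 -0.04222763  0.012     ]
x -0.0032 y -0.0002 z 0.1410 spin 0.0071
x -0.0032 y -0.0002 z 0.1805 spin 0.0071
now [ 0.4299 -0.2724  0.201 ] [ 1.7996e+02 -1.0000e-01  9.3500e+00] [-0.42 -0.49  0.32] 0.0876 2.8
```

Call:
drive_tool:
  rows:
    - {"x": -0.003, "y": 0, "z": 0.06, "spin": 0.007, "fingers": 0.2}
    - {"x": -0.003, "y": 0, "z": 0.12, "spin": 0.007, "fingers": 0.2}
    - {"x": -0.003, "y": 0, "z": 0.15, "spin": 0.007, "fingers": 0.2}
    - {"x": -0.003, "y": 0, "z": 0.165, "spin": 0.007, "fingers": 0.2}
    - {"x": -0.003, "y": 0, "z": 0.174, "spin": 0.007, "fingers": 0.2}
    - {"x": -0.003, "y": 0, "z": 0.179, "spin": 0.007, "fingers": 0.2}
    - {"x": -0.003, "y": 0, "z": 0.18, "spin": 0.007, "fingers": 0.2}
    - {"x": -0.003, "y": 0, "z": 0.18, "spin": 0.007, "fingers": 0.2}

```text
time_s: 3.8
tcp_pos: [0.4266, -0.2735, 0.0207]
eef_rot: [180.0, -0.1, 8.9]
contact_force: [-1.1, 0.0, 0.2]
gripper_width: 0.0524
gripper_force: 0.0
```

Call:
drive_tool:
  rows:
    - {"x": 0, "y": 0, "z": 0, "spin": 0, "fingers": -0.4}
    - {"x": 0, "y": 0, "z": 0, "spin": 0, "fingers": -0.5}
    - {"x": 0, "y": 0, "z": 0, "spin": 0, "fingers": -0.6}
    - {"x": 0, "y": 0, "z": 0, "spin": 0, "fingers": -0.7}
    - {"x": 0, "y": 0, "z": 0, "spin": 0, "fingers": -1}
    - {"x": 0, "y": 0, "z": 0, "spin": 0, "fingers": -1}
    - {"x": 0, "y": 0, "z": 0, "spin": 0, "fingers": -1}
  newtons: 15

```text
time_s: 4.68
tcp_pos: [0.4262, -0.2733, 0.02]
eef_rot: [-180.0, 0.0, 8.9]
contact_force: [-0.3, -0.1, -0.5]
gripper_width: 0.0003
gripper_force: 0.0
```

```bash
python3 -c "
from h import *
shift((.43,-.27,.02,9))"
```

```text
x 0.0043 y -0.0027 z -0.0000 spin -0.0019
now [ 0.4262 -0.2733  0.02  ] [-180.      0.      8.89] [-0.28 -0.15 -0.5 ] 0.0003 4.675
```

```bash
python3 -c "
from h import *
s,c=cap('wrist');t,d=cap('top')
o=np.hstack([c['pixels'],d['pixels'][100:300,200:488].repeat(1,0) if 0 else cv2.resize(d['pixels'][130:274,280:420],(373,384))])[:,:,::-1]
cv2.imwrite('pics/w2.png',cv2.resize(o,(800,int(800*384/885)),interpolation=cv2.INTER_CUBIC))"
```

```text
(no output)
```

View pics/w2.png

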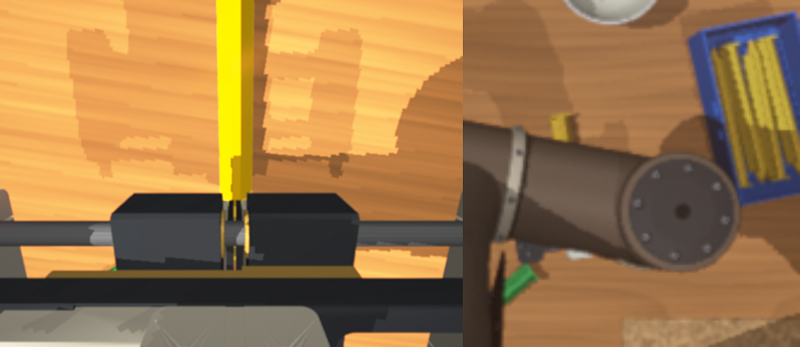

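The fingers shut to zero while the peg still lies ahead of them, seen from (235,0) to (235,198). I'll open, rise and look again.

Call:
drive_tool:
  rows:
    - {"x": 0, "y": 0, "z": 0, "spin": 0, "fingers": -0.5}
    - {"x": 0, "y": 0, "z": 0, "spin": 0, "fingers": 0}
    - {"x": 0, "y": 0, "z": 0, "spin": 0, "fingers": 0.5}
    - {"x": 0, "y": 0, "z": 0, "spin": 0, "fingers": 0.5}
    - {"x": 0, "y": 0, "z": 0, "spin": 0, "fingers": 0.5}
    - {"x": 0, "y": 0, "z": -0.03, "spin": 0, "fingers": 0.5}
    - {"x": 0, "y": 0, "z": -0.08, "spin": 0, "fingers": 0.5}
    - {"x": 0, "y": 0, "z": -0.13, "spin": 0, "fingers": 0.5}
    - {"x": 0, "y": 0, "z": -0.18, "spin": 0, "fingers": 0.5}
    - {"x": 0, "y": 0, "z": -0.18, "spin": 0, "fingers": 0.5}

```text
time_s: 6.02
tcp_pos: [0.4285, -0.2742, 0.2043]
eef_rot: [179.8, -0.4, 8.9]
contact_force: [0.3, 0.5, -1.2]
gripper_width: 0.0659
gripper_force: 0.0
```

```bash
python3 -c "
from h import *
s,c=cap('wrist');print(s['tcp_pos'])
im=c['pixels'][:,:,::-1]
cv2.imwrite('pics/w3.png',cv2.resize(im,(800,600),interpolation=cv2.INTER_CUBIC))"
```

```text
[ 0.42848139 -0.27420392  0.20433141]
```

View pics/w3.png

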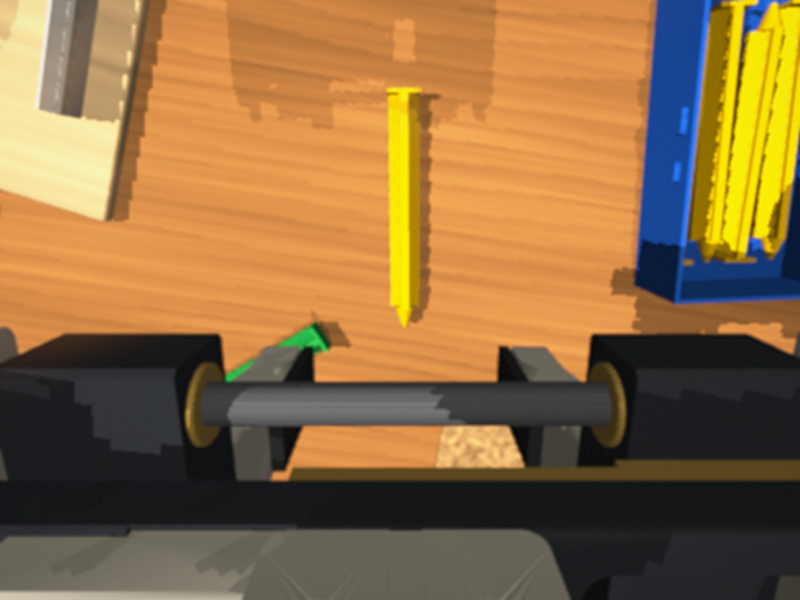

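The peg hasn't moved, and it runs from (404,88) to (404,326). The black pad tips show at row 347, where a tip 19 mm past the TCP would be nearer row 316–337, so the real tips appear to sit higher than stated. I think the fingers closed above the crown. I'll go back down and feel for the table in small steps.

Call:
drive_tool:
  rows:
    - {"x": -0.002, "y": 0, "z": 0.06, "spin": 0, "fingers": 0.3}
    - {"x": -0.002, "y": 0, "z": 0.12, "spin": 0, "fingers": 0.3}
    - {"x": -0.002, "y": 0, "z": 0.16, "spin": 0, "fingers": 0.3}
    - {"x": -0.002, "y": 0, "z": 0.175, "spin": 0, "fingers": 0.3}
    - {"x": -0.002, "y": 0, "z": 0.184, "spin": 0, "fingers": 0.3}
    - {"x": -0.002, "y": 0, "z": 0.184, "spin": 0, "fingers": 0.3}

```text
time_s: 6.82
tcp_pos: [0.4246, -0.2738, 0.0164]
eef_rot: [180.0, -0.0, 8.9]
contact_force: [-0.3, 0.0, 0.9]
gripper_width: 0.0571
gripper_force: 0.0
```

Call:
drive_tool:
  rows:
    - {"x": 0, "y": 0, "z": 0.001, "spin": 0, "fingers": 0.3}
    - {"x": 0, "y": 0, "z": 0.002, "spin": 0, "fingers": 0.3}
    - {"x": 0, "y": 0, "z": 0.003, "spin": 0, "fingers": 0.3}
    - {"x": 0, "y": 0, "z": 0.003, "spin": 0, "fingers": 0.3}

```text
time_s: 7.32
tcp_pos: [0.4243, -0.2737, 0.0132]
eef_rot: [180.0, -0.0, 8.9]
contact_force: [0.4, -0.9, 0.3]
gripper_width: 0.0571
gripper_force: 0.0
```

At z = 0.013 there is still no contact, so the tips are indeed shorter than stated. I'll keep going down.

Call:
drive_tool:
  rows:
    - {"x": 0, "y": 0, "z": 0.002, "spin": 0, "fingers": 0.3}
    - {"x": 0, "y": 0, "z": 0.004, "spin": 0, "fingers": 0.3}
    - {"x": 0, "y": 0, "z": 0.006, "spin": 0, "fingers": 0.3}
    - {"x": 0, "y": 0, "z": 0.006, "spin": 0, "fingers": 0.3}

```text
time_s: 7.82
tcp_pos: [0.424, -0.2736, 0.0067]
eef_rot: [-180.0, 0.0, 8.9]
contact_force: [-0.1, 0.2, -0.5]
gripper_width: 0.0571
gripper_force: 0.0
```

Call:
drive_tool:
  rows:
    - {"x": 0, "y": 0, "z": 0.002, "spin": 0, "fingers": 0.3}
    - {"x": 0, "y": 0, "z": 0.004, "spin": 0, "fingers": 0.3}
    - {"x": 0, "y": 0, "z": 0.004, "spin": 0, "fingers": 0.3}

```text
time_s: 8.2
tcp_pos: [0.4241, -0.2736, 0.0028]
eef_rot: [-180.0, 0.0, 8.9]
contact_force: [-0.3, 0.1, 0.0]
gripper_width: 0.0569
gripper_force: 0.0
```

Call:
drive_tool:
  rows:
    - {"x": 0, "y": 0, "z": 0.002, "spin": 0, "fingers": 0.3}
    - {"x": 0, "y": 0, "z": 0.004, "spin": 0, "fingers": 0.3}
    - {"x": 0, "y": 0, "z": 0.004, "spin": 0, "fingers": 0.3}

```text
time_s: 8.57
tcp_pos: [0.424, -0.2736, -0.0012]
eef_rot: [-180.0, 0.0, 8.9]
contact_force: [0.1, 0.8, 0.2]
gripper_width: 0.0568
gripper_force: 0.0
```

Call:
drive_tool:
  rows:
    - {"x": 0, "y": 0, "z": 0.002, "spin": 0, "fingers": 0.3}
    - {"x": 0, "y": 0, "z": 0.004, "spin": 0, "fingers": 0.3}
    - {"x": 0, "y": 0, "z": 0.004, "spin": 0, "fingers": 0.3}

```text
time_s: 8.95
tcp_pos: [0.424, -0.2736, -0.0052]
eef_rot: [-180.0, 0.0, 8.9]
contact_force: [-0.1, -0.7, -0.6]
gripper_width: 0.0571
gripper_force: 0.0
```

Call:
drive_tool:
  rows:
    - {"x": 0, "y": 0, "z": 0.002, "spin": 0, "fingers": 0.3}
    - {"x": 0, "y": 0, "z": 0.003, "spin": 0, "fingers": 0.3}
    - {"x": 0, "y": 0, "z": 0.003, "spin": 0, "fingers": 0.3}

```text
time_s: 9.32
tcp_pos: [0.4241, -0.2737, -0.0081]
eef_rot: [-180.0, 0.0, 8.9]
contact_force: [-0.6, 0.1, 0.5]
gripper_width: 0.0568
gripper_force: 0.0
```

Call:
drive_tool:
  rows:
    - {"x": 0, "y": 0, "z": 0.001, "spin": 0, "fingers": 0.3}
    - {"x": 0, "y": 0, "z": 0.002, "spin": 0, "fingers": 0.3}
    - {"x": 0, "y": 0, "z": 0.002, "spin": 0, "fingers": 0.3}

```text
time_s: 9.7
tcp_pos: [0.4241, -0.2737, -0.0101]
eef_rot: [-180.0, 0.0, 8.9]
contact_force: [0.1, 0.2, 0.2]
gripper_width: 0.0568
gripper_force: 0.0
```

```bash
python3 -c "
from h import *
s,c=cap('scene')
P=np.array(s['tcp_pos']);print(proj(s,c,[P,[P[0],P[1],0]]),s['contact_force'],P)
u,v=proj(s,c,P)[0].astype(int)
im=c['pixels'][max(v-60,0):v+50,u-70:u+77,::-1]
cv2.imwrite('pics/s2.png',cv2.resize(im,None,fx=5.4,fy=5.4,interpolation=cv2.INTER_CUBIC));print(u,v)"
```

```text
[[204.12815218 199.22546203]
 [203.92779738 196.80286004]] [0.07090739 0.1631827  0.1815965 ] [ 0.42409856 -0.27365261 -0.01009574]
204 199
```

View pics/s2.png

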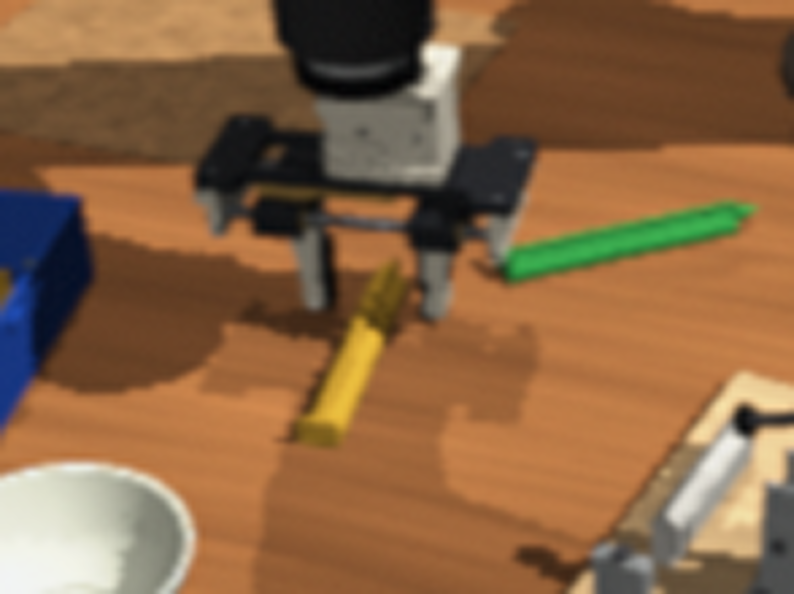

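The scene view shows the fingertips around (315,305) and (435,310), now straddling the peg a few mm above the table. The green peg is clear of them. I'll feel for the last few mm.

Call:
drive_tool:
  rows:
    - {"x": 0, "y": 0, "z": 0.001, "spin": 0, "fingers": 0.3}
    - {"x": 0, "y": 0, "z": 0.002, "spin": 0, "fingers": 0.3}
    - {"x": 0, "y": 0, "z": 0.002, "spin": 0, "fingers": 0.3}

```text
time_s: 10.12
tcp_pos: [0.4241, -0.2736, -0.0121]
eef_rot: [-180.0, 0.0, 8.9]
contact_force: [0.0, -0.1, 0.6]
gripper_width: 0.0571
gripper_force: 0.0
```

Call:
drive_tool:
  rows:
    - {"x": 0, "y": 0, "z": 0.001, "spin": 0, "fingers": 0.3}
    - {"x": 0, "y": 0, "z": 0.001, "spin": 0, "fingers": 0.3}

```text
time_s: 10.38
tcp_pos: [0.4241, -0.2737, -0.0131]
eef_rot: [-180.0, 0.0, 8.9]
contact_force: [0.1, 0.0, -0.0]
gripper_width: 0.057
gripper_force: 0.0
```

Call:
drive_tool:
  rows:
    - {"x": 0, "y": 0, "z": 0.001, "spin": 0, "fingers": 0.3}
    - {"x": 0, "y": 0, "z": 0.001, "spin": 0, "fingers": 0.3}

```text
time_s: 10.62
tcp_pos: [0.4241, -0.2737, -0.0141]
eef_rot: [-180.0, 0.0, 8.9]
contact_force: [0.1, -0.0, 0.7]
gripper_width: 0.057
gripper_force: 0.0
```

Call:
drive_tool:
  rows:
    - {"x": 0, "y": 0, "z": 0.001, "spin": 0, "fingers": 0.3}
    - {"x": 0, "y": 0, "z": 0.001, "spin": 0, "fingers": 0.3}

```text
time_s: 10.88
tcp_pos: [0.4243, -0.2737, -0.0148]
eef_rot: [180.0, -0.0, 8.9]
contact_force: [-0.9, 1.4, 4.1]
gripper_width: 0.0569
gripper_force: 2.0
```

Call:
drive_tool:
  rows:
    - {"x": 0, "y": 0, "z": 0.001, "spin": 0, "fingers": 0.3}
    - {"x": 0, "y": 0, "z": 0.001, "spin": 0, "fingers": 0.3}

```text
time_s: 11.12
tcp_pos: [0.4243, -0.2737, -0.0149]
eef_rot: [180.0, -0.0, 8.9]
contact_force: [-3.4, 3.2, 17.1]
gripper_width: 0.0572
gripper_force: 8.5
```

Call:
drive_tool:
  rows:
    - {"x": 0, "y": 0, "z": 0.001, "spin": 0, "fingers": 0.3}
    - {"x": 0, "y": 0, "z": 0.001, "spin": 0, "fingers": 0.3}

```text
time_s: 11.38
tcp_pos: [0.4243, -0.2737, -0.015]
eef_rot: [180.0, -0.0, 8.9]
contact_force: [-7.4, 6.0, 30.8]
gripper_width: 0.0566
gripper_force: 14.8
```

Contact comes at TCP z = −0.0147, so the real tips sit 14.7 mm short of the TCP. From here I'll use tip_z = tcp_z + 0.0147. I'll back up about 1.5 mm and grip.

Call:
drive_tool:
  rows:
    - {"x": 0, "y": 0, "z": -0.004, "spin": 0, "fingers": 0.3}
    - {"x": 0, "y": 0, "z": -0.004, "spin": 0, "fingers": -0.1}
    - {"x": 0, "y": 0, "z": -0.004, "spin": 0, "fingers": -0.3}
    - {"x": 0, "y": 0, "z": -0.004, "spin": 0, "fingers": -0.4}
    - {"x": 0, "y": 0, "z": -0.004, "spin": 0, "fingers": -0.5}
    - {"x": 0, "y": 0, "z": -0.004, "spin": 0, "fingers": -0.6}
    - {"x": 0, "y": 0, "z": -0.004, "spin": 0, "fingers": -0.8}
    - {"x": 0, "y": 0, "z": -0.004, "spin": 0, "fingers": -0.8}
  newtons: 15

```text
time_s: 12.38
tcp_pos: [0.4241, -0.2737, -0.013]
eef_rot: [-180.0, 0.0, 8.9]
contact_force: [0.4, 1.1, -0.7]
gripper_width: 0.0229
gripper_force: 15.0
```

Gripped: the opening is 22.9 mm at 15 N. Next I'll lift and carry the peg over the jig.

Call:
drive_tool:
  rows:
    - {"x": 0, "y": 0, "z": -0.02, "spin": 0, "fingers": -0.8}
    - {"x": 0, "y": 0, "z": -0.06, "spin": 0, "fingers": -0.8}
    - {"x": 0, "y": 0, "z": -0.11, "spin": 0, "fingers": -0.8}
    - {"x": 0, "y": 0, "z": -0.16, "spin": 0, "fingers": -0.8}
    - {"x": 0, "y": 0, "z": -0.213, "spin": 0.0, "fingers": -0.8}
    - {"x": 0, "y": 0, "z": -0.213, "spin": 0.1, "fingers": -0.8}
    - {"x": 0, "y": 0, "z": -0.213, "spin": 0.2, "fingers": -0.8}
    - {"x": 0, "y": 0, "z": -0.213, "spin": 0.31, "fingers": -0.8}
    - {"x": 0, "y": 0, "z": -0.213, "spin": 0.31, "fingers": -0.8}

```text
time_s: 13.5
tcp_pos: [0.424, -0.2736, 0.2]
eef_rot: [-180.0, 0.0, -8.8]
contact_force: [-0.4, -0.5, 0.8]
gripper_width: 0.0228
gripper_force: 15.0
```

```bash
python3 -c "
from h import *
shift((.489,-.019,.2,-8.9))"
```

```text
x 0.0251 y -0.2615 z -0.0000 spin 0.0012
now [ 0.424  -0.2736  0.2   ] [-179.99    0.     -8.83] [-0.43 -0.53  0.83] 0.0228 13.5
```

Call:
drive_tool:
  rows:
    - {"x": 0.005, "y": -0.04, "z": 0, "spin": 0, "fingers": -0.8}
    - {"x": 0.01, "y": -0.09, "z": 0, "spin": 0, "fingers": -0.8}
    - {"x": 0.015, "y": -0.14, "z": 0, "spin": 0, "fingers": -0.8}
    - {"x": 0.02, "y": -0.19, "z": 0, "spin": 0, "fingers": -0.8}
    - {"x": 0.025, "y": -0.235, "z": 0, "spin": 0, "fingers": -0.8}
    - {"x": 0.025, "y": -0.262, "z": 0, "spin": 0, "fingers": -0.8}
    - {"x": 0.025, "y": -0.262, "z": 0, "spin": 0, "fingers": -0.8}
    - {"x": 0.025, "y": -0.262, "z": 0, "spin": 0, "fingers": -0.8}

```text
time_s: 14.5
tcp_pos: [0.4891, -0.0188, 0.1999]
eef_rot: [180.0, 0.0, -8.8]
contact_force: [0.0, -0.2, -0.0]
gripper_width: 0.0225
gripper_force: 15.0
```

```bash
python3 -c "
from h import *
s,c=cap('wrist','w4raw.png');print(s['tcp_pos'],s['eef_rot'])
np.savez('w4.npz',pos=s['tcp_pos'],rot=s['eef_rot'])
im=c['pixels'][:,:,::-1]
cv2.imwrite('pics/w4.png',cv2.resize(im,(800,600),interpolation=cv2.INTER_CUBIC))"
```

```text
[ 0.48908035 -0.01878627  0.19989599] [ 1.79991782e+02  1.63370220e-02 -8.76023074e+00]
```

View pics/w4.png

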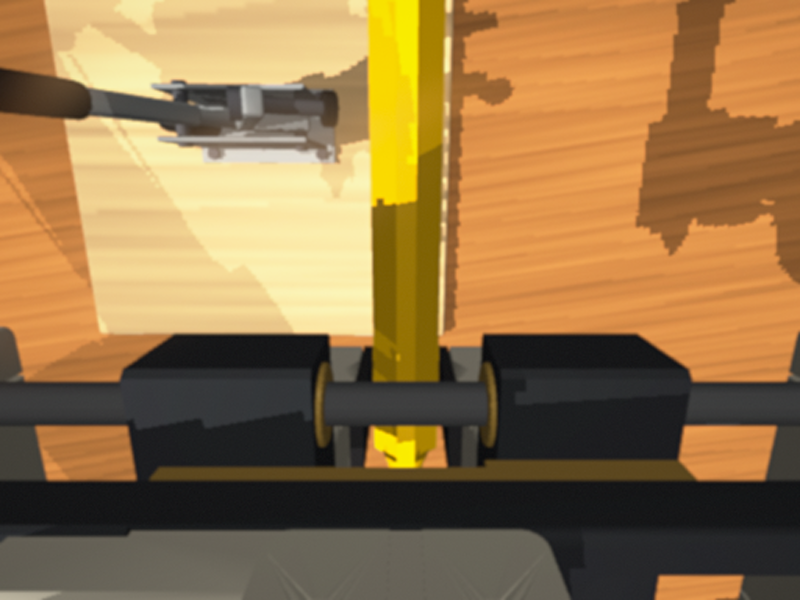

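The view shows the peg held straight at column ~406. The jig's near edge lies on row 333 with its corners at (103,333) and (442,333). Its right edge runs up to (452,0) and its left edge up to (45,0).

```bash
python3 -c "
from h import *
z=np.load('w4.npz');s={'tcp_pos':z['pos'],'eef_rot':z['rot']};c=cams.capture('wrist');f=.64
im=cv2.imread('pics/w4raw.png').astype(int)
q=lambda u,v:ray(s,c,u*f,v*f,.012)[:2]
A,B,C,D=q(103,333),q(442.5,333),q(452,0),q(45,0)
an=lambda d:np.degrees(np.arctan2(d[1],d[0]))
print(A,B,np.linalg.norm(A-B),'yaw near',an(A-B)-90,'right',an(C-B),'left',an(D-A))
M=(A+B)/2
for a in(-8.9,-9.3,-8.5):
  Q=R.from_euler('z',a,degrees=True).as_matrix()[:2,:2];t=M-Q@[-.125,.035]
  zt=.231;print(a,'origin',t,'tcp in jig',Q.T@(s['tcp_pos'][:2]-t),'peg@row0',Q.T@(ray(s,c,407.5*f,0,zt)[:2]-t),'row300',Q.T@(ray(s,c,406.5*f,300*f,zt)[:2]-t))
# numeric edge row profile of right edge/near edge
g=im.sum(2)
print(g[120,278:292],g[205:222,150])
"
```

```text
[0.47129856 0.23169786] [ 0.42919076 -0.03901614] 0.2739692244600721 yaw near -8.841138494898772 right -9.218223298355934 left -8.792504253734947
-8.9 origin [0.56832478 0.04242346] tcp in jig [-0.06882054 -0.0727327 ] peg@row0 [ 0.04351366 -0.07217018] row300 [-0.03883802 -0.07206175]
-9.3 origin [0.56794549 0.04160043] tcp in jig [-0.06806979 -0.07233787] peg@row0 [ 0.04425774 -0.07099113] row300 [-0.03809269 -0.07145762]
-8.5 origin [0.56869831 0.04324913] tcp in jig [-0.06957401 -0.07312228] peg@row0 [ 0.04276137 -0.07334401] row300 [-0.03958754 -0.07266066]
[232 231 233 267 348 457 538 548 442 318 280 287 289 281] [572 572 569 569 571 570 562 504 347 166  70  62  69  63  64  70  71]
```

Call:
drive_tool:
  rows:
    - {"x": 0.01, "y": 0.03, "z": 0, "spin": 0, "fingers": -0.8}
    - {"x": 0.02, "y": 0.06, "z": 0, "spin": 0, "fingers": -0.8}
    - {"x": 0.02, "y": 0.06, "z": 0, "spin": 0, "fingers": -0.8}
    - {"x": 0.02, "y": 0.06, "z": 0, "spin": 0, "fingers": -0.8}

```text
time_s: 15.1
tcp_pos: [0.4995, -0.0816, 0.1999]
eef_rot: [-180.0, 0.0, -8.9]
contact_force: [0.0, 0.6, -0.8]
gripper_width: 0.0223
gripper_force: 15.0
```

```bash
python3 -c "
from h import *
s,c=cap('wrist','w5raw.png');print(s['tcp_pos'],s['eef_rot'])
np.savez('w5.npz',pos=s['tcp_pos'],rot=s['eef_rot'])
im=c['pixels'][:220,100:300,::-1]
cv2.imwrite('pics/w5.png',cv2.resize(im,None,fx=2.7,fy=2.7,interpolation=cv2.INTER_CUBIC))"
```

```text
[ 0.49949154 -0.08155127  0.19991126] [-1.79996868e+02  1.16276638e-02 -8.94302400e+00]
```

View pics/w5.png

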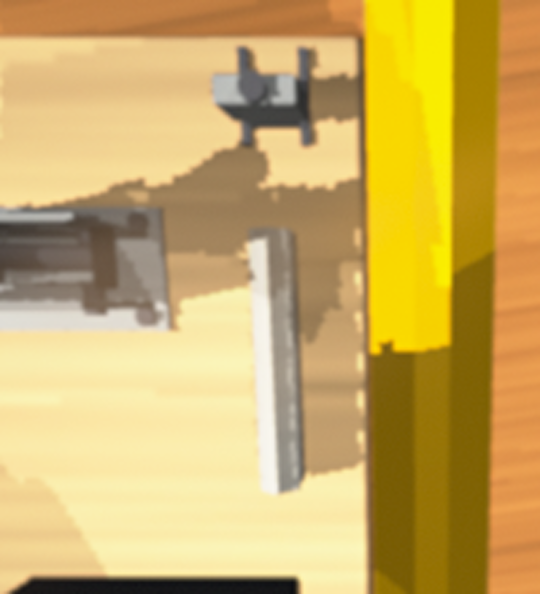

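The crop shows the ridge apex running from (272,230) down to (280,488). The stop's dark front face spans rows 103 (top edge) to 127. The jig's far edge is at row 38, and its right edge is at column ~362.

```bash
python3 -c "
from h import *
z=np.load('w5.npz');s={'tcp_pos':z['pos'],'eef_rot':z['rot']};c=cams.capture('wrist')
q=lambda u,v,zz:ray(s,c,100+u/2.7,v/2.7,zz)[:2]
an=lambda d:np.degrees(np.arctan2(d[1],d[0]))
a,b=q(272,230,.045),q(280,488,.045);print(a,b,np.linalg.norm(a-b),'ridge yaw',an(a-b))
e1,e2=q(359,38,.012),q(369,594,.012);print('edge yaw',an(e1-e2), 'far corner',e1)
yaw=-8.9;Q=R.from_euler('z',yaw,degrees=True).as_matrix()[:2,:2];m=(a+b)/2;t=m-Q@[-.0025,-.07];print('origin from ridge',t)
J=lambda p:Q.T@(p-t)
print('ends',J(a),J(b),'corner(125,-105)',J(e1),'stop top edge',J(q(265,103,.055)),'bottom',J(q(270,127,.025)))
print('peg now row0..594',J(ray(s,c,100+433/2.7,350/2.7,.231)[:2]),J(ray(s,c,100+434/2.7,594/2.7,.231)[:2]),J(ray(s,c,100+432/2.7,0,.231)[:2]))
print('tcp',J(s['tcp_pos'][:2]))
for x in(-.068,):
  g=Q@[x,-.07]+t;shift((*g,.12,yaw))"
```

```text
[ 0.60185545 -0.03584824] [ 0.50272724 -0.01838718] 0.10065432002284845 ridge yaw -9.989957014656836
edge yaw -9.146934985809725 far corner [ 0.67058296 -0.0791532 ]
origin from ridge [0.56559097 0.0416527 ]
ends [ 0.04781805 -0.07095733] [-0.05281805 -0.06904267] corner(125,-105) [ 0.1224178  -0.10310803] stop top edge [ 0.08972559 -0.07251864] bottom [ 0.08762428 -0.0684773 ]
peg now row0..594 [ 0.01338122 -0.13151428] [-0.03066295 -0.13164945] [ 0.06609701 -0.13141919]
tcp [-0.04624265 -0.13194685]
x -0.0218 y -0.0613 z 0.0800 spin 0.0006
now [ 0.4996 -0.0809  0.2   ] [-179.99   -0.     -8.87] [ 0.33  0.62 -0.01] 0.0227 15.2
```

Call:
drive_tool:
  rows:
    - {"x": -0.01, "y": -0.03, "z": 0, "spin": 0, "fingers": -0.8}
    - {"x": -0.022, "y": -0.062, "z": 0, "spin": 0.002, "fingers": -0.8}
    - {"x": -0.022, "y": -0.062, "z": 0.03, "spin": 0.002, "fingers": -0.8}
    - {"x": -0.022, "y": -0.062, "z": 0.07, "spin": 0.002, "fingers": -0.8}
    - {"x": -0.022, "y": -0.062, "z": 0.11, "spin": 0.002, "fingers": -0.8}
    - {"x": -0.022, "y": -0.062, "z": 0.14, "spin": 0.002, "fingers": -0.8}
    - {"x": -0.022, "y": -0.062, "z": 0.16, "spin": 0.002, "fingers": -0.8}
    - {"x": -0.022, "y": -0.062, "z": 0.16, "spin": 0.002, "fingers": -0.8}

```text
time_s: 16.2
tcp_pos: [0.4865, -0.0162, 0.0389]
eef_rot: [179.9, 0.2, -8.9]
contact_force: [-0.2, 0.3, 0.3]
gripper_width: 0.0226
gripper_force: 15.0
```

Call:
drive_tool:
  rows:
    - {"x": 0, "y": 0, "z": 0.003, "spin": 0, "fingers": -0.8}
    - {"x": 0, "y": 0, "z": 0.006, "spin": 0, "fingers": -0.8}
    - {"x": 0, "y": 0, "z": 0.009, "spin": 0, "fingers": -0.8}
    - {"x": 0, "y": 0, "z": 0.012, "spin": 0, "fingers": -0.8}
    - {"x": 0, "y": 0, "z": 0.012, "spin": 0, "fingers": -0.8}

```text
time_s: 16.82
tcp_pos: [0.4875, -0.0164, 0.0278]
eef_rot: [180.0, 0.0, -9.0]
contact_force: [-0.5, -0.1, -0.3]
gripper_width: 0.0227
gripper_force: 15.0
```

Call:
drive_tool:
  rows:
    - {"x": 0, "y": 0, "z": 0.002, "spin": 0, "fingers": -0.8}
    - {"x": 0, "y": 0, "z": 0.004, "spin": 0, "fingers": -0.8}
    - {"x": 0, "y": 0, "z": 0.004, "spin": 0, "fingers": -0.8}

```text
time_s: 17.2
tcp_pos: [0.4877, -0.0163, 0.0239]
eef_rot: [180.0, 0.0, -9.0]
contact_force: [0.1, 0.0, 0.8]
gripper_width: 0.0227
gripper_force: 15.0
```

Underside is at about z = 0.037 with no contact yet, so I'll keep lowering gently.

Call:
drive_tool:
  rows:
    - {"x": 0, "y": 0, "z": 0.001, "spin": 0, "fingers": -0.8}
    - {"x": 0, "y": 0, "z": 0.003, "spin": 0, "fingers": -0.8}
    - {"x": 0, "y": 0, "z": 0.003, "spin": 0, "fingers": -0.8}

```text
time_s: 17.58
tcp_pos: [0.4881, -0.0161, 0.021]
eef_rot: [-180.0, -0.0, -9.0]
contact_force: [1.4, 2.2, -0.0]
gripper_width: 0.0224
gripper_force: 15.0
```

Call:
drive_tool:
  rows:
    - {"x": 0, "y": 0, "z": 0.001, "spin": 0, "fingers": -0.8}
    - {"x": 0, "y": 0, "z": 0.002, "spin": 0, "fingers": -0.8}
    - {"x": 0, "y": 0, "z": 0.002, "spin": 0, "fingers": -0.8}

```text
time_s: 17.95
tcp_pos: [0.4879, -0.0162, 0.019]
eef_rot: [-180.0, -0.0, -9.0]
contact_force: [1.1, 3.6, -0.1]
gripper_width: 0.0226
gripper_force: 15.0
```

Call:
drive_tool:
  rows:
    - {"x": 0, "y": -0.001, "z": 0, "spin": 0, "fingers": -0.8}
    - {"x": 0, "y": -0.001, "z": 0.001, "spin": 0, "fingers": -0.8}
    - {"x": 0, "y": -0.001, "z": 0.001, "spin": 0, "fingers": -0.8}

```text
time_s: 18.32
tcp_pos: [0.4875, -0.0155, 0.018]
eef_rot: [180.0, 0.0, -9.0]
contact_force: [-1.5, 2.1, 3.0]
gripper_width: 0.0223
gripper_force: 15.0
```

```bash
python3 -c "
from h import *
s=sensors.get_state();print(s['contact_force'],s['moment'],s['tcp_pos'])"
```

```text
[-1.53791196  2.09380572  2.98849185] [0.44711827 0.16585931 0.06800807] [ 0.48747169 -0.01554472  0.01796644]
```

Seated: about 3 N of vertical force at z = 0.018, as predicted. I'll lighten the grip so it slips before it can ram the stop, then slide.

Call:
drive_tool:
  rows:
    - {"x": 0, "y": 0, "z": 0, "spin": 0, "fingers": -0.8}
    - {"x": 0.002, "y": -0.0005, "z": 0, "spin": 0, "fingers": -0.8}
    - {"x": 0.004, "y": -0.0005, "z": 0, "spin": 0, "fingers": -0.8}
    - {"x": 0.006, "y": -0.0005, "z": 0, "spin": 0, "fingers": -0.8}
    - {"x": 0.008, "y": -0.0005, "z": 0, "spin": 0, "fingers": -0.8}
    - {"x": 0.01, "y": -0.0005, "z": 0, "spin": 0, "fingers": -0.8}
    - {"x": 0.012, "y": -0.0005, "z": 0, "spin": 0, "fingers": -0.8}
    - {"x": 0.012, "y": -0.0005, "z": 0, "spin": 0, "fingers": -0.8}
  newtons: 7

```text
time_s: 19.32
tcp_pos: [0.4999, -0.0169, 0.018]
eef_rot: [180.0, -0.0, -9.0]
contact_force: [-1.1, -1.8, 0.6]
gripper_width: 0.0226
gripper_force: 7.0
```

Call:
drive_tool:
  rows:
    - {"x": 0.001, "y": 0, "z": 0, "spin": 0, "fingers": -0.8}
    - {"x": 0.002, "y": 0, "z": 0, "spin": 0, "fingers": -0.8}
    - {"x": 0.003, "y": 0, "z": 0, "spin": 0, "fingers": -0.8}
    - {"x": 0.003, "y": 0, "z": 0, "spin": 0, "fingers": -0.8}

```text
time_s: 19.82
tcp_pos: [0.5026, -0.0173, 0.018]
eef_rot: [180.0, 0.0, -9.0]
contact_force: [-2.5, -2.3, 1.8]
gripper_width: 0.0228
gripper_force: 7.0
```

Call:
drive_tool:
  rows:
    - {"x": 0.001, "y": 0.0003, "z": 0, "spin": 0, "fingers": -0.8}
    - {"x": 0.002, "y": 0.0003, "z": 0, "spin": 0, "fingers": -0.8}
    - {"x": 0.003, "y": 0.0003, "z": 0, "spin": 0, "fingers": -0.8}
    - {"x": 0.003, "y": 0.0003, "z": 0, "spin": 0, "fingers": -0.8}

```text
time_s: 20.32
tcp_pos: [0.5058, -0.0179, 0.018]
eef_rot: [-180.0, -0.0, -9.0]
contact_force: [0.3, -0.4, 1.9]
gripper_width: 0.0227
gripper_force: 7.0
```

Call:
drive_tool:
  rows:
    - {"x": 0.0005, "y": 0, "z": 0, "spin": 0, "fingers": -0.8}
    - {"x": 0.001, "y": 0, "z": 0, "spin": 0, "fingers": -0.8}
    - {"x": 0.0015, "y": 0, "z": 0, "spin": 0, "fingers": -0.8}

```text
time_s: 20.7
tcp_pos: [0.5071, -0.0182, 0.018]
eef_rot: [-180.0, 0.0, -9.0]
contact_force: [-1.1, -0.7, 2.1]
gripper_width: 0.0226
gripper_force: 7.0
```

Call:
drive_tool:
  rows:
    - {"x": 0.0005, "y": 0, "z": 0, "spin": 0, "fingers": -0.8}
    - {"x": 0.001, "y": 0, "z": 0, "spin": 0, "fingers": -0.8}
    - {"x": 0.0015, "y": 0, "z": 0, "spin": 0, "fingers": -0.8}

```text
time_s: 21.08
tcp_pos: [0.5086, -0.0184, 0.018]
eef_rot: [-180.0, -0.0, -9.0]
contact_force: [-0.8, -0.7, 1.9]
gripper_width: 0.0229
gripper_force: 7.0
```

Call:
drive_tool:
  rows:
    - {"x": 0.0005, "y": 0, "z": 0, "spin": 0, "fingers": -0.8}
    - {"x": 0.001, "y": 0, "z": 0, "spin": 0, "fingers": -0.8}
    - {"x": 0.0015, "y": 0, "z": 0, "spin": 0, "fingers": -0.8}

```text
time_s: 21.45
tcp_pos: [0.51, -0.0187, 0.018]
eef_rot: [-180.0, 0.0, -9.0]
contact_force: [-1.3, -0.2, 2.0]
gripper_width: 0.0225
gripper_force: 7.0
```

Call:
drive_tool:
  rows:
    - {"x": 0.0005, "y": 0, "z": 0, "spin": 0, "fingers": -0.8}
    - {"x": 0.001, "y": 0, "z": 0, "spin": 0, "fingers": -0.8}
    - {"x": 0.001, "y": 0, "z": 0, "spin": 0, "fingers": -0.8}

```text
time_s: 21.82
tcp_pos: [0.5111, -0.0188, 0.018]
eef_rot: [-180.0, -0.0, -9.0]
contact_force: [-1.4, -0.1, 1.2]
gripper_width: 0.0226
gripper_force: 7.0
```

Call:
drive_tool:
  rows:
    - {"x": 0.0005, "y": 0, "z": 0, "spin": 0, "fingers": -0.8}
    - {"x": 0.001, "y": 0, "z": 0, "spin": 0, "fingers": -0.8}
    - {"x": 0.001, "y": 0, "z": 0, "spin": 0, "fingers": -0.8}

```text
time_s: 22.2
tcp_pos: [0.512, -0.019, 0.018]
eef_rot: [180.0, -0.0, -9.0]
contact_force: [-2.7, -1.0, 1.8]
gripper_width: 0.023
gripper_force: 7.0
```

Call:
drive_tool:
  rows:
    - {"x": 0.0005, "y": 0, "z": 0, "spin": 0, "fingers": -0.8}
    - {"x": 0.001, "y": 0, "z": 0, "spin": 0, "fingers": -0.8}
    - {"x": 0.001, "y": 0, "z": 0, "spin": 0, "fingers": -0.8}

```text
time_s: 22.58
tcp_pos: [0.5123, -0.0192, 0.0179]
eef_rot: [180.0, 0.1, -9.0]
contact_force: [-5.5, 2.0, 4.0]
gripper_width: 0.023
gripper_force: 7.0
```

Call:
drive_tool:
  rows:
    - {"x": 0.0005, "y": 0, "z": 0, "spin": 0, "fingers": -0.8}
    - {"x": 0.001, "y": 0, "z": 0, "spin": 0, "fingers": -0.8}
    - {"x": 0.001, "y": 0, "z": 0, "spin": 0, "fingers": -0.8}

```text
time_s: 22.95
tcp_pos: [0.5124, -0.0192, 0.0178]
eef_rot: [180.0, 0.1, -9.0]
contact_force: [-7.7, 5.5, 6.6]
gripper_width: 0.0227
gripper_force: 7.0
```

Contact: travel stopped at 0.5124 with 6–8 N, where the stop was expected. I'll relax the push, release and go straight up.

Call:
drive_tool:
  rows:
    - {"x": -0.0012, "y": 0, "z": -0.0003, "spin": 0, "fingers": -0.8}
    - {"x": -0.0012, "y": 0, "z": -0.0003, "spin": 0, "fingers": -0.4}
    - {"x": -0.0012, "y": 0, "z": -0.0003, "spin": 0, "fingers": -0.2}
    - {"x": -0.0012, "y": 0, "z": -0.0003, "spin": 0, "fingers": 0.2}
    - {"x": -0.0012, "y": 0, "z": -0.0003, "spin": 0, "fingers": 0.2}
    - {"x": -0.0012, "y": 0, "z": -0.0003, "spin": 0, "fingers": 0.2}

```text
time_s: 23.7
tcp_pos: [0.5129, -0.0191, 0.0183]
eef_rot: [-180.0, -0.0, -9.0]
contact_force: [0.7, 0.9, -0.2]
gripper_width: 0.0518
gripper_force: 0.0
```

Call:
drive_tool:
  rows:
    - {"x": 0, "y": 0, "z": -0.01, "spin": 0, "fingers": 0.2}
    - {"x": 0, "y": 0, "z": -0.04, "spin": 0, "fingers": 0.2}
    - {"x": 0, "y": 0, "z": -0.09, "spin": 0, "fingers": 0}
    - {"x": 0, "y": 0, "z": -0.15, "spin": 0, "fingers": -1}
    - {"x": 0, "y": 0, "z": -0.2, "spin": 0, "fingers": -1}
    - {"x": 0, "y": 0, "z": -0.24, "spin": 0, "fingers": -1}
    - {"x": 0, "y": 0, "z": -0.24, "spin": 0, "fingers": -1}
    - {"x": 0, "y": 0, "z": -0.24, "spin": 0, "fingers": -1}

```text
time_s: 24.7
tcp_pos: [0.5123, -0.0191, 0.2583]
eef_rot: [-180.0, 0.0, -9.0]
contact_force: [-1.0, 0.4, -0.6]
gripper_width: 0.002
gripper_force: 0.0
```

```bash
python3 -c "
from h import *
s,c=cap('wrist','w6raw.png');print(s['tcp_pos'],s['eef_rot'],s['gripper_width'])
np.savez('w6.npz',pos=s['tcp_pos'],rot=s['eef_rot'])
im=c['pixels'][:250,:,::-1]
cv2.imwrite('pics/w6.png',cv2.resize(im,None,fx=1.5625,fy=1.5625,interpolation=cv2.INTER_CUBIC))"
```

```text
[ 0.51225327 -0.01914721  0.25825951] [-1.79975272e+02  7.25543516e-03 -8.99163718e+00] 0.0019595852884410243
```

View pics/w6.png

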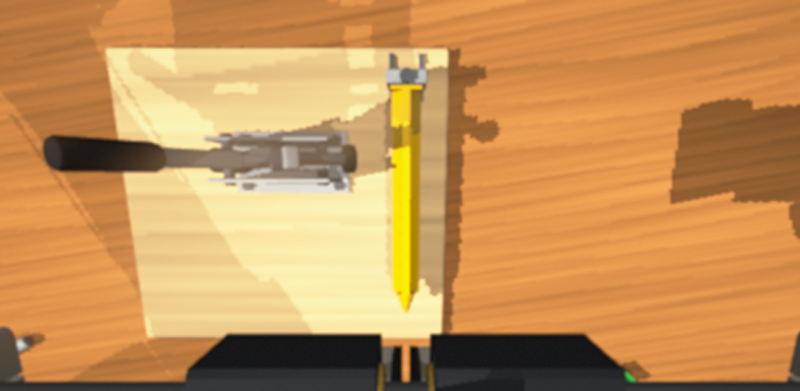

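The peg sits over the ridge, with its head at (407,88) against the stop at (407,78) and its point at (405,310). The clamp is still open, with the handle grip from (50,153) to (165,158). Now I'll fit the jig frame and plan the push.

```bash
python3 -c "
from h import *
from scipy.optimize import least_squares
z=np.load('w6.npz');s={'tcp_pos':z['pos'],'eef_rot':z['rot']};c=cams.capture('wrist');f=.64
obs=[((125,175,12),(107,48)),((125,-105,12),(448,48)),((-125,175,12),(150,337)),((-125,-105,12),(443,334))]
def P(p,dz):
  Q=R.from_euler('z',p[2]).as_matrix();X=np.array([o[0] for o in obs])/1000.@Q.T+[p[0],p[1],dz];return X
def res(p,k):
  e=(proj(s,c,P(p,p[3] if k else 0))*1.5625-np.array([o[1] for o in obs])).ravel();return e
for k in(0,1):
  o=least_squares(res,[.567,.04,-.157,0],args=(k,));p=o.x
  print(k,p[:2],np.degrees(p[2]),p[3],np.round(o.fun,1))
  Q=R.from_euler('z',p[2]).as_matrix()
  print(' tcp jig',1000*(Q.T@(s['tcp_pos']-[p[0],p[1],0])))
  G=np.array([[35,57+r*np.cos(1.15),82+r*np.sin(1.15)] for r in(55,115)]+[[35,-16,90],[35,-70,48]])/1000
  print(' grip ends px',(proj(s,c,G@Q.T+[p[0],p[1],p[3] if k else 0])*1.5625).round(0).tolist())
print(sensors.get_state()['joints'])
"
```

```text
0 [0.565523   0.04187102] -8.850717315735285 0.0 [-3.5 -1.5  3.1 -2.9 -1.9  2.6  2.4  4.6]
 tcp jig [-43.24712945 -68.48776413 258.25950516]
 grip ends px [[163.0, 157.0], [58.0, 154.0], [331.0, 159.0], [408.0, 160.0]]
1 [0.56628666 0.04372021] -8.859968796240159 -0.008036600932465136 [ 0.1  0.4 -0.2 -0.9  0.4 -0.7 -0.3  1.3]
 tcp jig [-43.70580309 -70.43949723 258.25950516]
 grip ends px [[166.0, 157.0], [65.0, 153.0], [330.0, 159.0], [406.0, 160.0]]
[ 1.98113785e+01  3.51213078e+00 -1.52018717e+01 -1.91061480e-02
 -7.13913137e+01  6.12050601e+01]
```

```bash
cat >> h.py <<'E'
JO=np.array([.5663,.0436]);JY=-8.9
def jw(x,y,z,yaw=81.1):
    q=R.from_euler('z',JY,degrees=True).as_matrix()[:2,:2]@np.array([x,y])/1000+JO;return (*q,z/1000,yaw)
E
python3 -c "
from h import *
shift(jw(35,55,258),jw(35,55,148))
for q in np.linspace(0,1.12,9):
  t=1.15-q;print(round(q,2),'tcp y %.1f z %.1f'%(57+85*np.cos(t)-9*np.sin(t)-9.5,82+85*np.sin(t)+9*np.cos(t)-14.7))"
```

```text
x 0.0787 y -0.1256 z -0.0009 spin -1.5724
x 0.0789 y -0.1257 z 0.1091 spin -1.5724
now [ 0.512  -0.0193  0.2573] [ 1.7997e+02  1.0000e-01 -8.9900e+00] [-0.5   0.02 -0.7 ] 0.0004 24.8
0.0 tcp y 74.0 z 148.6
0.14 tcp y 85.1 z 144.1
0.28 tcp y 95.4 z 138.1
0.42 tcp y 104.8 z 130.7
0.56 tcp y 113.1 z 122.1
0.7 tcp y 120.1 z 112.4
0.84 tcp y 125.7 z 101.8
0.98 tcp y 129.8 z 90.6
1.12 tcp y 132.2 z 78.8
```

Call:
drive_tool:
  rows:
    - {"x": 0.03, "y": -0.04, "z": 0, "spin": -0.17, "fingers": -1}
    - {"x": 0.06, "y": -0.09, "z": 0, "spin": -0.34, "fingers": -1}
    - {"x": 0.079, "y": -0.126, "z": 0, "spin": -0.52, "fingers": -1}
    - {"x": 0.079, "y": -0.126, "z": 0, "spin": -0.7, "fingers": -1}
    - {"x": 0.079, "y": -0.126, "z": 0, "spin": -0.88, "fingers": -1}
    - {"x": 0.079, "y": -0.126, "z": 0, "spin": -1.06, "fingers": -1}
    - {"x": 0.079, "y": -0.126, "z": 0, "spin": -1.24, "fingers": -1}
    - {"x": 0.079, "y": -0.126, "z": 0, "spin": -1.42, "fingers": -1}
    - {"x": 0.079, "y": -0.126, "z": 0, "spin": -1.572, "fingers": -1}
    - {"x": 0.079, "y": -0.126, "z": 0, "spin": -1.572, "fingers": -1}

```text
time_s: 26.05
tcp_pos: [0.6101, 0.0928, 0.257]
eef_rot: [-179.9, 0.1, 81.0]
contact_force: [0.0, 0.2, -0.8]
gripper_width: 0.0004
gripper_force: 0.0
```

```bash
python3 -c "
from h import *
shift(jw(35,55,148))"
```

```text
x -0.0003 y -0.0004 z 0.1090 spin -0.0013
now [0.6101 0.0928 0.257 ] [-1.7989e+02  7.0000e-02  8.1030e+01] [ 0.03  0.15 -0.83] 0.0004 26.05
```

Call:
drive_tool:
  rows:
    - {"x": 0, "y": 0, "z": 0.04, "spin": 0, "fingers": -1}
    - {"x": 0, "y": 0, "z": 0.08, "spin": 0, "fingers": -1}
    - {"x": 0, "y": 0, "z": 0.105, "spin": 0, "fingers": -1}
    - {"x": 0, "y": 0, "z": 0.109, "spin": 0, "fingers": -1}
    - {"x": 0, "y": 0, "z": 0.109, "spin": 0, "fingers": -1}

```text
time_s: 26.68
tcp_pos: [0.6108, 0.093, 0.1497]
eef_rot: [180.0, 0.0, 81.0]
contact_force: [-0.1, -0.8, 1.5]
gripper_width: 0.0005
gripper_force: 0.0
```

Call:
drive_tool:
  rows:
    - {"x": 0.004, "y": 0, "z": 0, "spin": 0, "fingers": -1}
    - {"x": 0.008, "y": 0, "z": 0, "spin": 0, "fingers": -1}
    - {"x": 0.012, "y": 0, "z": 0, "spin": 0, "fingers": -1}
    - {"x": 0.015, "y": 0, "z": 0, "spin": 0, "fingers": -1}
    - {"x": 0.015, "y": 0, "z": 0, "spin": 0, "fingers": -1}

```text
time_s: 27.3
tcp_pos: [0.6128, 0.1081, 0.1493]
eef_rot: [180.0, -0.0, 81.1]
contact_force: [0.2, 0.3, -0.5]
gripper_width: 0.0
gripper_force: 0.0
```

Call:
drive_tool:
  rows:
    - {"x": 0.002, "y": 0, "z": 0, "spin": 0, "fingers": -1}
    - {"x": 0.004, "y": 0, "z": 0, "spin": 0, "fingers": -1}
    - {"x": 0.006, "y": 0, "z": 0.001, "spin": 0, "fingers": -1}
    - {"x": 0.008, "y": 0, "z": 0.002, "spin": 0, "fingers": -1}

```text
time_s: 27.8
tcp_pos: [0.614, 0.1155, 0.1474]
eef_rot: [-180.0, 0.0, 81.1]
contact_force: [-0.8, -3.3, 2.7]
gripper_width: 0.0008
gripper_force: 2.0
```

Contact at about 4 N, and the handle is yielding. I'll follow the arc.

Call:
drive_tool:
  rows:
    - {"x": 0.0036, "y": 0, "z": 0.0015, "spin": 0, "fingers": -1}
    - {"x": 0.0071, "y": 0, "z": 0.0031, "spin": 0, "fingers": -1}
    - {"x": 0.0124, "y": 0, "z": 0.006, "spin": 0, "fingers": -1}
    - {"x": 0.0174, "y": 0, "z": 0.0091, "spin": 0, "fingers": -1}
    - {"x": 0.0222, "y": 0, "z": 0.0127, "spin": 0, "fingers": -1}
    - {"x": 0.0268, "y": 0, "z": 0.0165, "spin": 0, "fingers": -1}

```text
time_s: 28.55
tcp_pos: [0.6184, 0.1427, 0.1306]
eef_rot: [180.0, -0.0, 81.1]
contact_force: [0.4, -2.5, 2.9]
gripper_width: 0.0003
gripper_force: 1.8
```

```bash
cat >> h.py <<'E'
def where():
    s=sensors.get_state();Q=R.from_euler('z',JY,degrees=True).as_matrix()[:2,:2]
    j=1000*(Q.T@(s['tcp_pos'][:2]-JO));z=1000*s['tcp_pos'][2]
    C=np.array([j[1]+9.5-57,z+14.7-82]);rho=np.hypot(*C);q=1.15-(np.arctan2(C[1],C[0])-np.arcsin(9/rho))
    print('jig',j.round(1),z.round(1),'q est %.3f r %.1f'%(q,np.sqrt(rho**2-81)),s['contact_force'].round(1),s['time_s'])
E
python3 -c "
from h import *
where()"
```

```text
jig [ 36.1 106. ] 130.6 q est 0.430 r 85.7 [ 0.4 -2.5  2.9] 28.55
```

Call:
drive_tool:
  rows:
    - {"x": 0.0037, "y": 0, "z": 0.0041, "spin": 0, "fingers": -1}
    - {"x": 0.0071, "y": 0, "z": 0.0085, "spin": 0, "fingers": -1}
    - {"x": 0.0108, "y": 0, "z": 0.0132, "spin": 0, "fingers": -1}
    - {"x": 0.0141, "y": 0, "z": 0.0182, "spin": 0, "fingers": -1}
    - {"x": 0.0171, "y": 0, "z": 0.0234, "spin": 0, "fingers": -1}
    - {"x": 0.0197, "y": 0, "z": 0.0288, "spin": 0, "fingers": -1}

```text
time_s: 29.3
tcp_pos: [0.6215, 0.1621, 0.1017]
eef_rot: [180.0, -0.0, 81.1]
contact_force: [0.5, 0.9, 3.5]
gripper_width: 0.0004
gripper_force: 1.8
```

```bash
python3 -c "
from h import *
where()"
```

```text
jig [ 36.2 125.6] 101.7 q est 0.840 r 84.9 [0.5 0.9 3.5] 29.3
```

Call:
drive_tool:
  rows:
    - {"x": 0.0008, "y": 0, "z": 0.002, "spin": 0, "fingers": -1}
    - {"x": 0.0016, "y": 0, "z": 0.004, "spin": 0, "fingers": -1}
    - {"x": 0.0023, "y": 0, "z": 0.006, "spin": 0, "fingers": -1}
    - {"x": 0.003, "y": 0, "z": 0.008, "spin": 0, "fingers": -1}
    - {"x": 0.0037, "y": 0, "z": 0.01, "spin": 0, "fingers": -1}
    - {"x": 0.0043, "y": 0, "z": 0.0115, "spin": 0, "fingers": -1}

```text
time_s: 30.05
tcp_pos: [0.6221, 0.1657, 0.0914]
eef_rot: [180.0, 0.0, 81.1]
contact_force: [-1.5, -0.5, 10.1]
gripper_width: 0.0005
gripper_force: 4.9
```

Call:
drive_tool:
  rows:
    - {"x": 0.0004, "y": 0, "z": 0.0015, "spin": 0, "fingers": -1}
    - {"x": 0.0008, "y": 0, "z": 0.003, "spin": 0, "fingers": -1}
    - {"x": 0.0012, "y": 0, "z": 0.0045, "spin": 0, "fingers": -1}
    - {"x": 0.0014, "y": 0, "z": 0.006, "spin": 0, "fingers": -1}

```text
time_s: 30.55
tcp_pos: [0.6222, 0.1673, 0.0849]
eef_rot: [180.0, -0.0, 81.1]
contact_force: [-0.6, 1.2, 4.8]
gripper_width: 0.0004
gripper_force: 2.3
```

Call:
drive_tool:
  rows:
    - {"x": 0.0002, "y": 0, "z": 0.001, "spin": 0, "fingers": -1}
    - {"x": 0.0004, "y": 0, "z": 0.002, "spin": 0, "fingers": -1}
    - {"x": 0.0006, "y": 0, "z": 0.003, "spin": 0, "fingers": -1}

```text
time_s: 30.92
tcp_pos: [0.6215, 0.1674, 0.0807]
eef_rot: [-179.9, 0.1, 81.1]
contact_force: [0.1, -0.4, -0.9]
gripper_width: 0.0001
gripper_force: 0.0
```

```bash
python3 -c "
from h import *
where()"
```

```text
jig [ 35.3 130.8] 80.7 q est 1.097 r 83.9 [ 0.1 -0.4 -0.9] 30.925
```

Past centre and it snapped over; now I'll press gently onto the bumper.

Call:
drive_tool:
  rows:
    - {"x": 0, "y": 0, "z": 0.0005, "spin": 0, "fingers": -1}
    - {"x": 0, "y": 0, "z": 0.001, "spin": 0, "fingers": -1}
    - {"x": 0, "y": 0, "z": 0.001, "spin": 0, "fingers": -1}

```text
time_s: 31.3
tcp_pos: [0.6221, 0.1677, 0.0803]
eef_rot: [-180.0, 0.0, 81.1]
contact_force: [-0.2, 0.3, -0.3]
gripper_width: 0.001
gripper_force: 0.0
```

Call:
drive_tool:
  rows:
    - {"x": 0, "y": 0, "z": 0.0005, "spin": 0, "fingers": -1}
    - {"x": 0, "y": 0, "z": 0.0005, "spin": 0, "fingers": -1}

```text
time_s: 31.55
tcp_pos: [0.6222, 0.1678, 0.0799]
eef_rot: [-180.0, 0.0, 81.1]
contact_force: [-0.3, -0.8, 0.1]
gripper_width: 0.0008
gripper_force: 0.0
```

Call:
drive_tool:
  rows:
    - {"x": 0, "y": 0, "z": 0.0005, "spin": 0, "fingers": -1}
    - {"x": 0, "y": 0, "z": 0.0005, "spin": 0, "fingers": -1}

```text
time_s: 31.8
tcp_pos: [0.6222, 0.1679, 0.0794]
eef_rot: [-180.0, 0.0, 81.1]
contact_force: [-1.2, 0.5, 0.2]
gripper_width: 0.0006
gripper_force: 0.0
```

Call:
drive_tool:
  rows:
    - {"x": 0, "y": 0, "z": 0.0005, "spin": 0, "fingers": -1}
    - {"x": 0, "y": 0, "z": 0.0005, "spin": 0, "fingers": -1}

```text
time_s: 32.05
tcp_pos: [0.6222, 0.1679, 0.079]
eef_rot: [-180.0, 0.0, 81.1]
contact_force: [-0.1, 0.3, -0.2]
gripper_width: 0.0007
gripper_force: 0.0
```

Call:
drive_tool:
  rows:
    - {"x": 0, "y": 0, "z": 0.0005, "spin": 0, "fingers": -1}
    - {"x": 0, "y": 0, "z": 0.0005, "spin": 0, "fingers": -1}

```text
time_s: 32.3
tcp_pos: [0.6223, 0.1679, 0.0787]
eef_rot: [180.0, -0.0, 81.1]
contact_force: [-1.3, 0.3, 0.8]
gripper_width: 0.0003
gripper_force: 0.6
```

Call:
drive_tool:
  rows:
    - {"x": 0, "y": 0, "z": 0.0005, "spin": 0, "fingers": -1}
    - {"x": 0, "y": 0, "z": 0.0005, "spin": 0, "fingers": -1}

```text
time_s: 32.55
tcp_pos: [0.6223, 0.1679, 0.0785]
eef_rot: [180.0, -0.0, 81.1]
contact_force: [-1.8, -0.3, 5.0]
gripper_width: 0.0007
gripper_force: 2.4
```

Call:
drive_tool:
  rows:
    - {"x": 0, "y": 0, "z": 0.0005, "spin": 0, "fingers": -1}
    - {"x": 0, "y": 0, "z": 0.0005, "spin": 0, "fingers": -1}

```text
time_s: 32.8
tcp_pos: [0.6224, 0.1679, 0.0784]
eef_rot: [180.0, -0.0, 81.1]
contact_force: [-2.6, -0.2, 7.5]
gripper_width: 0.0004
gripper_force: 4.0
```

Call:
drive_tool:
  rows:
    - {"x": 0, "y": 0, "z": 0.0004, "spin": 0, "fingers": -1}
    - {"x": 0, "y": 0, "z": 0.0004, "spin": 0, "fingers": -1}

```text
time_s: 33.05
tcp_pos: [0.6224, 0.1679, 0.0783]
eef_rot: [179.9, -0.0, 81.1]
contact_force: [-4.3, -0.4, 10.4]
gripper_width: 0.0004
gripper_force: 5.1
```

Call:
drive_tool:
  rows:
    - {"x": 0, "y": 0, "z": 0.0004, "spin": 0, "fingers": -1}
    - {"x": 0, "y": 0, "z": 0.0006, "spin": 0, "fingers": -1}

```text
time_s: 33.3
tcp_pos: [0.6224, 0.1679, 0.0782]
eef_rot: [179.9, -0.0, 81.1]
contact_force: [-5.7, -0.7, 14.5]
gripper_width: 0.0005
gripper_force: 7.2
```

```bash
python3 -c "
from h import *
where();print({k:v for k,v in sensors.get_state().items() if 'handle' in k})"
```

```text
jig [ 36.2 131.5] 78.2 q est 1.127 r 84.2 [-5.7 -0.7 14.5] 33.3
{}
```

Call:
drive_tool:
  rows:
    - {"x": 0, "y": 0, "z": -0.002, "spin": 0, "fingers": -1}
    - {"x": 0, "y": 0, "z": -0.01, "spin": 0, "fingers": -1}
    - {"x": 0, "y": 0, "z": -0.05, "spin": 0, "fingers": -1}
    - {"x": 0, "y": 0, "z": -0.1, "spin": 0, "fingers": -1}
    - {"x": -0.04, "y": 0, "z": -0.15, "spin": 0, "fingers": -1}
    - {"x": -0.1, "y": 0, "z": -0.19, "spin": 0, "fingers": -1}
    - {"x": -0.1, "y": 0, "z": -0.19, "spin": 0, "fingers": -1}
    - {"x": -0.1, "y": 0, "z": -0.19, "spin": 0, "fingers": -1}

```text
time_s: 34.3
tcp_pos: [0.6067, 0.0687, 0.2668]
eef_rot: [180.0, -0.0, 81.0]
contact_force: [0.8, 0.2, -0.5]
gripper_width: 0.0007
gripper_force: 0.0
```

```bash
python3 -c "
from h import *
s,c=cap('scene');Q=R.from_euler('z',JY,degrees=True).as_matrix();W=lambda P:(np.array(P)/1000.)@Q.T+[*JO,0]
for q in(.9,1.05,1.12):
  t=1.15-q;G=[[35,57+r*np.cos(t),82+r*np.sin(t)] for r in(65,85,105,112)]
  for u,v in proj(s,c,W(G)):print(q,round(u),round(v),c['pixels'][int(round(v)),int(round(u))])
hs=cv2.cvtColor(c['pixels'],cv2.COLOR_RGB2HSV)
for x in(-80,-40,0,60,80):
  u,v=proj(s,c,W([[x,-70,49]]))[0];print('peg',x,round(u),round(v),c['pixels'][int(round(v)),int(round(u))])
"
```

```text
0.9 327 238 [158 128  92]
0.9 335 239 [204 170 122]
0.9 342 239 [205 170 122]
0.9 345 240 [206 171 123]
1.05 327 241 [23 22 23]
1.05 335 242 [38 34 31]
1.05 343 244 [42 35 30]
1.05 345 245 [52 43 34]
1.12 327 242 [20 19 19]
1.12 335 244 [22 22 22]
1.12 342 247 [16 15 16]
1.12 345 247 [49 40 31]
peg -80 275 208 [194 139  65]
peg -40 270 216 [232 192  64]
peg 0 264 223 [123 107  75]
peg 60 255 236 [225 182  59]
peg 80 252 240 [229 188  65]
```

The handle lies at its home angle and the peg is in place, so I'm handing in.

```bash
python3 -c "
from plant import r
print(r.close_job())"
```

```text
the job is handed in; nothing more can be done
None
```

The peg is over the ridge with its head against the stop, the clamp is pressed home on its bumper, and the arm is clear; I handed the job in at about 34 s, but no verdict came back. The pad's force on the peg could not be measured.

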